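# Feel along the studs of a collar on its sprung rest

### The arm

A 6-joint arm with a two-finger parallel gripper is mounted at the origin on the work surface. World frame = base frame: x ahead of the robot, y to its left, z up, the work surface at z = 0. Lengths are in m, angles in rad, forces in N, time in s.
With the tool pointing down it reaches from about 0.35 to 1 m from the base axis. Payload 7.1 kg.
Tool frame: the origin (TCP) lies between the finger pads; the fingertips stand 11 mm ahead of it and the grasp point (between the pads) lies 8 mm behind it; z points along the fingers, y is the line along which they close (so a half turn about z gives the same grasp; the last joint's range is limited). The gripper opens to 85 mm and grips with 20 to 120 N. Pads are 22 mm wide; open, the fingers measure 114 mm over their backs; the gripper's body (76 mm by 85 mm) begins 54 mm behind the grasp point. The pads swing forward as they close: fully open they stand 13 mm farther back than shut.
Start: joints at [-1.24, 0.423, 1.63, -0, 1.089, -0.019], TCP at [0.214, -0.587, 0.242] pointing down, gripper open.
Joint ranges: [-3, 3], [-0.9, 2.11], [0.09, 2.58], [-1.31, 4.45], [0.11, 2.69], [-2.54, 2.54]. Speed limits (rad/s): [2.39, 2.39, 3.01, 3.14, 3.14, 3.14].

### API

Orientations are given as a rotation vector (axis times angle).
In Python, from workcell import observe, get_image, camera_params, r, boxes_of, masks_of gives the robot as it stands.
- The arm moves only by the shell command python3 -m handwheel 'ROWS'. ROWS is JSON, a list of rows, each a list of 3 entries, a list of its own where there are three numbers: the closure, from 0 (fully open) to 1 (shut), then the shift along the tool's x, y, z each as a share of 0.2 m, from -1 to 1, then the turn about the tool's z as a share of 0.15 rad, from -1 to 1. A call has 1 to 10 rows; each row shifts and turns the commanded pose from where the row before left it, along the tool's axes as they then stand; what a row does not reach is not made up. A row lasts 1/8 s, in which the tool goes at most 62.5 mm and 10.7 degrees, less where a joint would pass 70% of its speed; a pose out of reach is approached as far as the arm can. A call with a number of a shift or a turn outside -1 to 1 is refused whole. A call with a gripper value outside its range is refused whole. The fingers move at their own pace and stop on an object; the grip force is fixed at half the most. Time passes only in rows, so rows that do not move let the fingers close. It gives the time, the measured TCP pose, the force, the opening and the grip force at its end, in the units of the state.
- observe(): the state, without advancing time (a new reading comes with each control period).
- get_image(name): name is "side" or "top" or "wrist"; returns the picture (384x512x3 uint8, red, green, blue); there is no depth.
- camera_params(name): a dict with "vfov" (degrees; the focal length in pixels is half the picture's height over the tangent of half this angle, whatever the lens; pixels are square), "cx", "cy" (the principal point, pixels), "world_to_cam" (4x4, takes a point from world to camera coordinates). Camera axes: x right, y up, looking along -z (the intrinsics and any distortion apply to the point x, -y, -z); pixel columns grow to the right and rows downward; lengths in m; the calibration is good to about 2 mm. The wrist camera is an equidistant fisheye: a pixel r from the principal point sees the ray r / f radians off the axis. A picture is of the moment at which its call begins: read the wrist's pose just before it. camera_params takes no time and is no camera call; for the wrist camera it gives the pose at the moment of the call.
- r.close_job(): hands the job in; it is judged then, once.
Trained networks look in the newest picture that a camera, given by its name, has taken for a name from the list of things; names that differ only in an ending like _2 or _b are one class to them, and where a whole thing is asked for, a point or a joint stands for the part that bears it (a point fixed in the world has none). Each returns a list of dicts, best first, with "conf" (0 to 1); they miss things now and then, are a little off and sometimes report something else, mostly with a low value. They report only what shows in the picture. A call takes as long as a camera call.
- boxes_of(target, camera): "bbox" ([centre column, centre row, width, height] in pixels, round what is visible of it).
- masks_of(target, camera): "region" (384x512 bool, what is visible of it) and "bbox" ([centre column, centre row, width, height] in pixels, round what is visible of it).
The state is a dict: "t": time; "q": joint angles; "dq": joint speeds; "tau": joint torques, N m; "tool_pos": TCP position; "tool_rot": TCP orientation; "contact_force": force on the tool from outside, world axes, zero at the start; "ft_torque": the same for the moment, N m; "gripper_width": finger opening in m; "grasp_force": force on a finger pad.
Only numpy, scipy, OpenCV 4.12 (cv2) and the standard library are available. Lean on these libraries where they do the work, as an engineer would, in place of code of your own. Each camera call takes 0.05 s, during which the arm holds its last target. There are 200 camera calls.

### The job

Check the brass collar on the sprung rest for loose studs: with the fingertips, lightly touch each of its five studs in turn along the bow, starting next to the round disc end and finishing next to the thin prong end, then take the hand away. Press only gently, never hard and never so far that the springs bottom out; do not lift the collar, and leave everything else on the bench as it stands.

Things in the scene. Friction and masses are not known exactly. Their poses are not given: they have to be found in the camera images.
- rest: fixed dark wooden base board, 170 x 210 x 12 mm, any yaw, origin under its centre. Over it on coil springs sits a bow-shaped grey plastic carrier, 30 mm wide, underside 34 and top 48 mm above the bench, bearing the collar. In the board's axes the bow is an arc of 80 mm radius about (-60, 0) mm, spanning 75 degrees either side of +x
- carrier (a joint): how far the sprung carrier and its collar are pushed straight down, in m: 0 at rest, positive down, negative if lifted; springs of 400 N/m without preload (5 mm takes 2 N), hard bottom stop at 0.014; springs back when let go, guided so that it neither tilts nor slides
- collar: rigid brass neck collar fixed flat on the carrier: band 12 mm wide, 4 mm thick along the same arc, top 52 mm above the bench at rest. The end beyond stud 1 (board's +y) is a flat disc 34 mm across, level with the band; the end beyond stud 5 (board's -y) is a thin prong 4 mm thick, 35 mm long. Origin: level with the band's underside, straight above the board's origin
- stud1: stud 1 of 5, counted from the disc end - the one next to the disc end, where the job starts: low steel dome 20 mm across, fixed on the collar's band, all five alike, 42 mm apart along the arc; origin at the centre of its underside, its crown 3 mm above the origin (55 mm above the bench at rest)
- stud2: stud 2 of 5, counted from the disc end: low steel dome 20 mm across, fixed on the collar's band, all five alike, 42 mm apart along the arc; origin at the centre of its underside, its crown 3 mm above the origin (55 mm above the bench at rest)
- stud3: stud 3 of 5, counted from the disc end - the middle one: low steel dome 20 mm across, fixed on the collar's band, all five alike, 42 mm apart along the arc; origin at the centre of its underside, its crown 3 mm above the origin (55 mm above the bench at rest)
- stud4: stud 4 of 5, counted from the disc end: low steel dome 20 mm across, fixed on the collar's band, all five alike, 42 mm apart along the arc; origin at the centre of its underside, its crown 3 mm above the origin (55 mm above the bench at rest)
- stud5: stud 5 of 5, counted from the disc end - the one next to the thin prong, where the job ends: low steel dome 20 mm across, fixed on the collar's band, all five alike, 42 mm apart along the arc; origin at the centre of its underside, its crown 3 mm above the origin (55 mm above the bench at rest)
- ring_cone: small pale wooden ring cone, 26 mm wide at the foot and 38 mm tall, loose, standing on the base board in the hollow of the collar; origin under its centre
- punch: plain dark steel punch, a cylinder 18 mm across and 36 mm tall, loose, standing on a corner of the base board outside the bow; origin under its centre
- jar: closed green glass jar, 68 mm across, 85 mm tall, loose on the bench; origin under its centre
- hammer: hammer lying on the bench, 240 mm long, loose; handle towards its own -x
- cup: white ceramic bowl, 84 mm across, 50 mm tall, loose on the bench; origin under its centre
- bangle: plain brass bangle lying flat on the bench, 68 mm across, 16 mm tall, without studs, not part of the job; origin at the centre of its underside
- tin: flat round aluminium tin, 56 mm across, 22 mm tall, loose on the bench; origin under its centre

How it is judged:
On the way, in this order (a step that is already met when the one before it is completed fails the run):
1. the fingers touch stud 1, next to the disc end (contact force between the fingers and stud1 above 0.3 N), for 0.1 s.
2. the fingers touch stud 2 (contact force between the fingers and stud2 above 0.3 N), for 0.1 s.
3. the fingers touch stud 3 (contact force between the fingers and stud3 above 0.3 N), for 0.1 s.
4. the fingers touch stud 4 (contact force between the fingers and stud4 above 0.3 N), for 0.1 s.
5. the fingers touch stud 5, next to the prong (contact force between the fingers and stud5 above 0.3 N), for 0.1 s.
At the end, for the whole second after the job is handed in: All five studs have been touched in order from the disc end to the prong end, the carrier is back at rest within 2 mm with nothing touching the collar, and every loose thing is within 20 mm of where it stood (value of joint carrier between -0.002 and 0.002 m and contact force between anything else and collar below 0.05 N and distance of each of ring_cone, punch, jar, hammer, cup, bangle, tin from where it was at the start of the episode below 0.02 m).
It fails at once if the carrier is pushed down more than 12 mm (springs nearly bottomed) (value of joint carrier above 0.012 m).
It fails at once if the collar and carrier are lifted by more than 4 mm (value of joint carrier below -0.004 m).
It fails at once if the collar is pressed or shoved with more than 15 N (contact force between anything else and collar above 15 N).
It fails at once if another thing on the bench is moved by more than 20 mm, lifted or knocked over (distance of any of ring_cone, punch, jar, hammer, cup, bangle, tin from where it was at the start of the episode above 0.02 m or angle between any of ring_cone, punch, jar, cup, bangle, tin's own z axis and vertical above 0.5 rad).
It also fails if it takes over 48 s, if anything falls off the work surface, if the arm or the gripper's body presses on something with over 40 N, if the wrist force passes 120 N, or if a joint passes its speed limit or range.

## Working session

There is one attempt and no reset: what is moved stays moved. The work goes in short steps, Python scripts to look and compute and a shell command to move; the robot and the scene stay as the last step left them, time stands still between calls to the robot, and variables do not carry over. Pictures are saved under pics/ and viewed, at most 10 in all, crops included, and the job is handed in when it is done.

```bash
mkdir -p pics
python3 - <<'E'
from workcell import *
import cv2,numpy as np
s=observe();print(s['t'],s['tool_pos'],s['tool_rot'],s['gripper_width'],s['contact_force'])
ims=[]
for c in("top","side"):
    ims.append(get_image(c)); p=camera_params(c);print(c,p)
    for n in("stud1","collar","rest","ring_cone","punch","jar","cup","hammer","bangle","tin"):
        print(n,[(round(b['conf'],2),np.round(b['bbox'],1).tolist()) for b in boxes_of(n,c)[:6]])
cv2.imwrite("pics/top.png",ims[0][...,::-1]);cv2.imwrite("pics/side.png",ims[1][...,::-1])
E
```

```text
0.0 [ 0.21405219 -0.58661848  0.24152732] [-3.09213363e+00 -5.46376569e-01  3.54300816e-04] 0.08511051686979945 [ 0.75782988  0.34188032 -0.38926237]
top {'vfov': 44.054692732571326, 'cx': 257.2584763515347, 'cy': 189.6182956887942, 'world_to_cam': array([[-0.02643493, -0.99952596, -0.01578124,  0.02867573],
       [ 0.99493971, -0.02783788,  0.09654025, -0.4902844 ],
       [-0.09693381, -0.01314935,  0.99520396, -1.60187923],
       [ 0.        ,  0.        ,  0.        ,  1.        ]])}
stud1 []
collar [(0.91, [231.1, 159.2, 28.4, 49.8])]
rest [(0.62, [238.6, 160.7, 58.8, 69.6])]
ring_cone [(0.61, [223.1, 164.1, 6.9, 13.0])]
punch [(0.3, [385.6, 223.8, 26.7, 24.2])]
jar [(0.6, [135.3, 188.3, 21.0, 20.4]), (0.27, [231.1, 161.4, 34.1, 50.0])]
cup [(0.75, [384.9, 224.3, 24.8, 21.7]), (0.63, [237.7, 158.9, 59.2, 67.6])]
hammer [(0.67, [387.0, 146.0, 59.8, 57.8])]
bangle []
tin [(0.51, [347.1, 251.4, 18.8, 19.9])]
side {'vfov': 48.99462098623568, 'cx': 256.2218489805254, 'cy': 198.53251700214275, 'world_to_cam': array([[-9.93583568e-01, -1.13095289e-01,  1.07228372e-03,
         4.74579653e-01],
       [ 8.13136992e-02, -7.07716701e-01,  7.01801363e-01,
        -7.16756800e-02],
       [-7.86115552e-02,  6.97385494e-01,  7.12371881e-01,
        -1.32447501e+00],
       [ 0.00000000e+00,  0.00000000e+00,  0.00000000e+00,
         1.00000000e+00]])}
stud1 [(0.66, [237.8, 203.1, 8.5, 8.9])]
collar [(0.86, [212.4, 220.8, 60.9, 25.6])]
rest [(0.88, [216.4, 225.8, 72.1, 49.5]), (0.48, [230.0, 123.5, 54.4, 30.4])]
ring_cone [(0.41, [216.5, 230.4, 7.8, 10.4])]
punch []
jar [(0.95, [220.7, 325.2, 31.0, 42.8])]
cup [(0.58, [299.1, 128.6, 23.6, 17.9]), (0.31, [218.8, 229.6, 9.1, 13.4])]
hammer [(0.82, [231.1, 123.0, 52.5, 31.8]), (0.27, [215.9, 231.7, 6.6, 11.5])]
bangle [(0.48, [170.5, 304.4, 25.2, 24.8])]
tin [(0.58, [321.4, 156.3, 14.7, 12.8])]
```

Run:
```python
import cv2,numpy as np
a=cv2.imread("pics/top.png")[115:205,185:285];b=cv2.imread("pics/side.png")[185:265,170:270]
a=cv2.resize(a,None,fx=6,fy=6,interpolation=2);b=cv2.resize(b,None,fx=6,fy=6,interpolation=2)
cv2.imwrite("pics/topc.png",a);cv2.imwrite("pics/sidec.png",b)
```

```text
(no output)
```

View pics/topc.png

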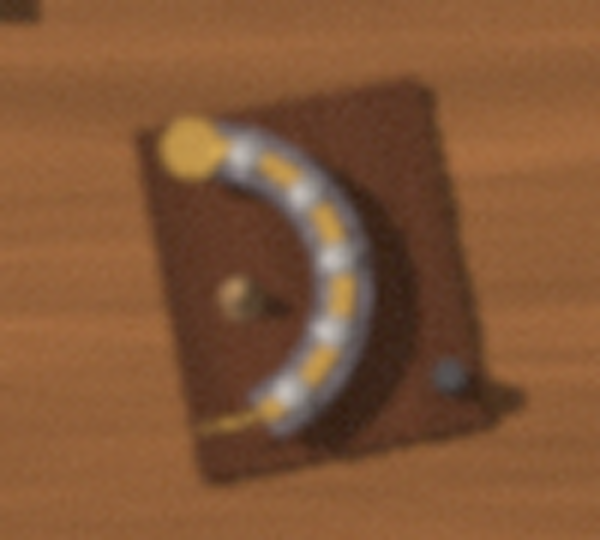

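View pics/sidec.png

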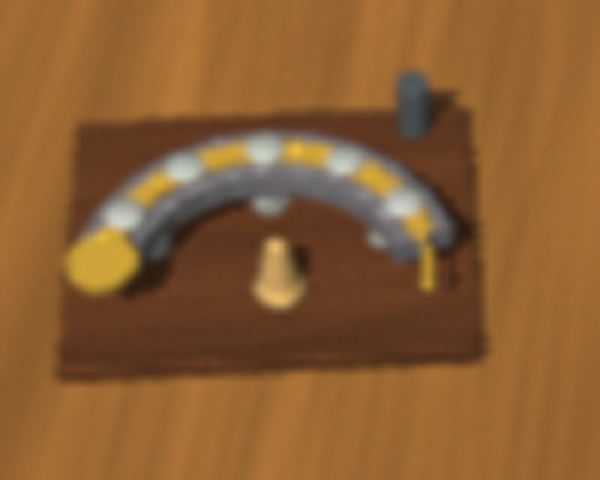

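Top crop: disc at upper left (190,150), studs running (242,155), (303,195), (335,258), (325,330), (288,388) to the prong at the lower left. Side crop: disc left (102,262), studs (123,216), (183,166), (264,149), (342,162), (404,204); the cone stands in the hollow and the punch in the corner outside.

```bash
cat > h.py <<'E'
from workcell import *
import numpy as np
from scipy.optimize import least_squares
from scipy.spatial.transform import Rotation as R
def proj(p,X):
    c=np.c_[X,np.ones(len(X))]@p['world_to_cam'].T
    f=192/np.tan(np.radians(p['vfov'])/2)
    return np.c_[p['cx']+f*c[:,0]/-c[:,2],p['cy']-f*c[:,1]/-c[:,2]]
def projw(p,X):
    c=np.c_[X,np.ones(len(X))]@p['world_to_cam'].T
    f=192/np.tan(np.radians(p['vfov'])/2)
    v=np.c_[c[:,0],-c[:,1]];n=np.linalg.norm(v,axis=1);th=np.arctan2(n,-c[:,2])
    return [p['cx'],p['cy']]+f*(th/n)[:,None]*v
def model(q,z=.0545):
    a=np.arange(2,-3,-1)*.042/.08
    l=np.c_[-.06+.08*np.cos(a),.08*np.sin(a)]
    c,s=np.cos(q[2]),np.sin(q[2])
    return np.c_[l@np.array([[c,s],[-s,c]])+q[:2],np.full(5,z)]
E
python3 - <<'E'
from h import *
t=np.array([(242,155),(303,195),(335,258),(325,330),(288,388)])
s=np.array([(123,216),(183,166),(264,149),(342,162),(404,204)])
t=(t+.5)/6-.5+[185,115]; s=(s+.5)/6-.5+[170,185]
pt,ps=camera_params("top"),camera_params("side")
for i in range(5):
    o=least_squares(lambda X:np.r_[proj(pt,X[None])[0]-t[i],proj(ps,X[None])[0]-s[i]],[.6,0,.05]);print(i+1,o.x.round(4),o.fun.round(2))
o=least_squares(lambda q:np.r_[proj(pt,model(q))-t,proj(ps,model(q))-s].ravel(),[.55,0,-1.5]);print(o.x,o.fun.round(2));print(model(o.x).round(4))
o2=least_squares(lambda q:(proj(ps,model(q))-s).ravel(),o.x);print(o2.x)
o2=least_squares(lambda q:(proj(pt,model(q))-t).ravel(),o.x);print(o2.x)
p=observe();print(p['tool_pos'],R.from_rotvec(p['tool_rot']).as_matrix().round(3))
E
```

```text
1 [0.6608 0.1207 0.0534] [-0.07 -0.48  0.42  0.07]
2 [0.637  0.0865 0.056 ] [-0.08 -0.66  0.59  0.09]
3 [0.5996 0.0691 0.0549] [-0.04 -0.37  0.33  0.05]
4 [0.5584 0.0756 0.0572] [-0.03 -0.35  0.31  0.04]
5 [0.525  0.0972 0.0539] [ 0.01  0.11 -0.1  -0.01]
[ 0.59632871  0.08920323 -1.40476494] [-0.07 -0.72 -0.14 -0.7  -0.14 -0.35  0.63 -0.22 -0.14  0.24  0.19 -0.21
  0.47  0.48  0.31  0.22  0.5   0.14  0.03 -0.01]
[[0.6614 0.1206 0.0545]
 [0.6374 0.0867 0.0545]
 [0.5996 0.0695 0.0545]
 [0.5583 0.0735 0.0545]
 [0.5246 0.0977 0.0545]]
[ 0.59731661  0.08881661 -1.40073173]
[ 0.59513669  0.08932455 -1.40826972]
[ 0.21421584 -0.58713863  0.24234032] [[ 0.939  0.343  0.   ]
 [ 0.343 -0.939 -0.   ]
 [ 0.     0.    -1.   ]]
```

```bash
python3 -m handwheel '[[1,[0.2,-0.155,0],0],[1,[0.2,-0.155,0],0],[1,[0.2,-0.155,0],0],[1,[0.2,-0.155,0],0],[1,[0.2,-0.155,0],0],[1,[0.2,-0.155,0],0],[1,[0.2,-0.155,0],0],[1,[0.2,-0.155,0],0],[1,[0.2,-0.155,0],0],[1,[0,0,0],0]]'
```

```text
t: 2.35
tool_pos: [0.4582, -0.1992, 0.2425]
tool_rot: [3.092, 0.553, 0.001]
contact_force: [-0.1, 0.3, -0.4]
gripper_width: -0.0003
grasp_force: 0.0
```

```bash
cat > to.py <<'E'
from h import *
import sys
q=[.59633,.0892,-1.4048]
t=np.array([float(v) for v in sys.argv[2:5]]) if len(sys.argv)>3 else np.r_[model(q)[int(sys.argv[1])-1,:2],float(sys.argv[2])]
s=observe();M=R.from_rotvec(s['tool_rot']).as_matrix()
print(s['t'],'pos',s['tool_pos'].round(4),'F',s['contact_force'].round(2),'w',round(s['gripper_width'],4),'shares',(M.T@(t-s['tool_pos'])/.2).round(4));print(M.round(3))
E
python3 to.py 1 0.12
```

```text
2.35 pos [ 0.4582 -0.1992  0.2425] F [-0.08  0.26 -0.36] w -0.0003 shares [ 1.5072 -1.1476  0.6133]
[[ 0.938  0.347  0.001]
 [ 0.347 -0.938  0.   ]
 [ 0.001  0.    -1.   ]]
```

```bash
python3 -m handwheel '[[1,[0.215,-0.164,0],0],[1,[0.215,-0.164,0],0],[1,[0.215,-0.164,0.1],0],[1,[0.215,-0.164,0.1],0],[1,[0.215,-0.164,0.1],0],[1,[0.215,-0.164,0.1],0],[1,[0.217,-0.164,0],0],[1,[0,0,0],0],[1,[0,0,0],0]]' >/dev/null; python3 to.py 1 0.12
python3 - <<'E'
from h import *
import cv2
p=camera_params("wrist");im=get_image("wrist")[...,::-1].copy()
for i,u in enumerate(projw(p,model([.59633,.0892,-1.4048]))): print(i+1,u.round(1)); cv2.drawMarker(im,tuple(int(round(v)) for v in u),(0,0,255),0,8)
cv2.imwrite("pics/w1.png",im)
print(projw(p,observe()['tool_pos'][None]-[[0,0,.011]]))
E
```

```text
3.475 pos [0.6607 0.1163 0.1619] F [-0.29 -0.74 -0.57] w -0.0003 shares [ 0.011  -0.0191  0.2096]
[[ 0.939  0.343 -0.001]
 [ 0.343 -0.939 -0.001]
 [-0.001  0.    -1.   ]]
1 [246.  190.4]
2 [273.  227.7]
3 [275.  267.7]
4 [255.6 299.2]
5 [222.3 316.2]
[[251.20811446 247.06043314]]
```

View pics/w1.png

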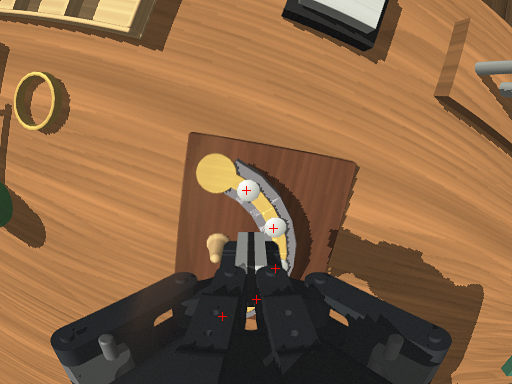

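Projected marks fall on studs 1 (247,190) and 2 (274,228) within about 1 px, so the fit is good. Descending.

```bash
python3 -m handwheel '[[1,[0.011,-0.019,0.15],0],[1,[0,0,0.15],0],[1,[0,0,0.1],0],[1,[0,0,0.03],0],[1,[0,0,0],0],[1,[0,0,0],0],[1,[0,0,0],0]]' >/dev/null; python3 to.py 1 0.062
```

```text
4.4 pos [0.6626 0.1218 0.0773] F [ 0.03 -0.59 -0.26] w 0.0003 shares [-0.0077  0.0036  0.0766]
[[ 0.939  0.343  0.002]
 [ 0.343 -0.939  0.   ]
 [ 0.002  0.    -1.   ]]
```

```bash
python3 -m handwheel '[[1,[-0.004,0,0.03],0],[1,[0,0,0.02],0],[1,[0,0,0.01],0],[1,[0,0,0],0],[1,[0,0,0],0]]'; python3 -m handwheel '[[1,[0,0,0.01],0],[1,[0,0,0],0],[1,[0,0,0],0]]'
```

```text
t: 5.03
tool_pos: [0.6613, 0.1214, 0.0644]
tool_rot: [3.094, 0.547, -0.0]
contact_force: [-0.6, 0.6, 0.6]
gripper_width: -0.0002
grasp_force: 0.3
t: 5.4
tool_pos: [0.6614, 0.1214, 0.0624]
tool_rot: [-3.094, -0.547, -0.0]
contact_force: [-0.6, -0.1, 1.2]
gripper_width: -0.0002
grasp_force: 0.7
```

```bash
python3 -m handwheel '[[1,[0,0,0.01],0],[1,[0,0,0],0],[1,[0,0,0],0],[1,[0,0,0],0]]'
python3 - <<'E'
from h import *
import cv2
f=[]
for _ in range(6):
    s=observe();f.append(s['contact_force']);get_image("side")
print(np.mean(f,0),s['tool_pos'])
cv2.imwrite("pics/s2.png",cv2.resize(get_image("side")[150:265,170:290,::-1],None,fx=5,fy=5,interpolation=2))
E
python3 to.py 2 0.075
```

```text
t: 5.9
tool_pos: [0.6614, 0.1214, 0.0604]
tool_rot: [3.094, 0.547, 0.0]
contact_force: [1.8, 0.2, 2.3]
gripper_width: -0.0002
grasp_force: 1.1
[ 0.3705481  -0.02510542  2.05919133] [0.66139289 0.12137915 0.06037469]
6.25 pos [0.6614 0.1214 0.0604] F [-0.15 -0.17  1.83] w 0.0003 shares [-0.1721  0.1218 -0.073 ]
[[ 0.939  0.343  0.   ]
 [ 0.343 -0.939  0.   ]
 [ 0.     0.    -1.   ]]
```

View pics/s2.png

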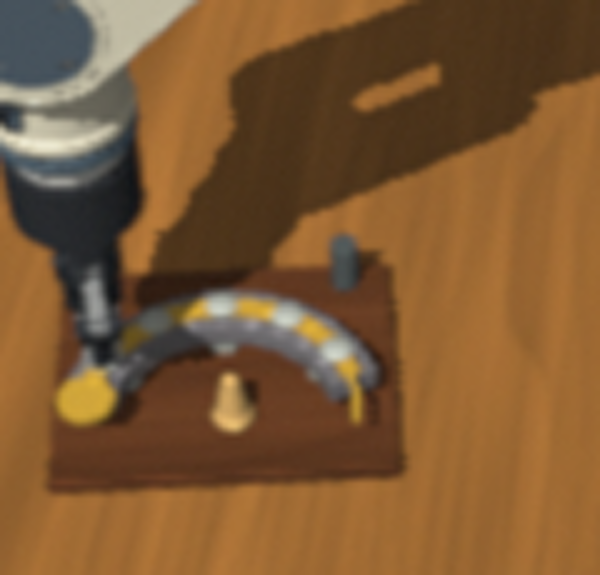

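Tip rests on stud 1 (crop 95,355), with a mean force of 2.06 N, i.e. about 5 mm of spring travel: contact on stud 1. On to stud 2.

```bash
python3 -m handwheel '[[1,[0,0,-0.04],0],[1,[0,0,-0.035],0],[1,[0,0,0],0],[1,[-0.086,0.061,0],0],[1,[-0.086,0.061,0],0],[1,[0,0,0],0],[1,[0,0,0.03],0],[1,[0,0,0.02],0],[1,[0,0,0.02],0],[1,[0,0,0.005],0]]' >/dev/null;python3 -m handwheel '[[1,[0,0,0],0],[1,[0,0,0],0],[1,[0,0,0],0],[1,[0,0,0],0]]'; python3 to.py 3 0.075
```

```text
t: 8.0
tool_pos: [0.6375, 0.0868, 0.0605]
tool_rot: [-3.094, -0.547, -0.001]
contact_force: [0.8, -0.3, 2.5]
gripper_width: 0.0001
grasp_force: 1.1
8.0 pos [0.6375 0.0868 0.0605] F [ 0.77 -0.28  2.5 ] w 0.0001 shares [-0.2073  0.0166 -0.0727]
[[ 0.939  0.343  0.   ]
 [ 0.343 -0.939  0.   ]
 [ 0.    -0.    -1.   ]]
```

```bash
python3 -m handwheel '[[1,[0,0,-0.04],0],[1,[0,0,-0.035],0],[1,[0,0,0],0],[1,[-0.104,0.008,0],0],[1,[-0.104,0.008,0],0],[1,[0,0,0],0],[1,[0,0,0.03],0],[1,[0,0,0.02],0],[1,[0,0,0.02],0],[1,[0,0,0.005],0]]' >/dev/null;python3 -m handwheel '[[1,[0,0,0],0],[1,[0,0,0],0],[1,[0,0,0],0],[1,[0,0,0],0]]'; python3 to.py 4 0.075
```

```text
t: 9.75
tool_pos: [0.5994, 0.0694, 0.0605]
tool_rot: [3.094, 0.547, 0.001]
contact_force: [0.9, 0.6, 2.4]
gripper_width: 0.0005
grasp_force: 1.1
9.75 pos [0.5994 0.0694 0.0605] F [0.86 0.58 2.35] w 0.0005 shares [-0.1863 -0.0895 -0.0728]
[[ 0.939  0.343  0.   ]
 [ 0.343 -0.939  0.   ]
 [ 0.     0.    -1.   ]]
```

```bash
python3 -m handwheel '[[1,[0,0,-0.04],0],[1,[0,0,-0.035],0],[1,[0,0,0],0],[1,[-0.093,-0.045,0],0],[1,[-0.093,-0.045,0],0],[1,[0,0,0],0],[1,[0,0,0.03],0],[1,[0,0,0.02],0],[1,[0,0,0.02],0],[1,[0,0,0.005],0]]' >/dev/null;python3 -m handwheel '[[1,[0,0,0],0],[1,[0,0,0],0],[1,[0,0,0],0],[1,[0,0,0],0]]'; python3 to.py 5 0.075
```

```text
t: 11.5
tool_pos: [0.5583, 0.0736, 0.0604]
tool_rot: [-3.094, -0.547, -0.0]
contact_force: [1.3, 1.0, 1.4]
gripper_width: -0.0
grasp_force: 1.1
11.5 pos [0.5583 0.0736 0.0604] F [1.28 1.04 1.42] w -0.0 shares [-0.1172 -0.1708 -0.0729]
[[ 0.939  0.343  0.   ]
 [ 0.343 -0.939  0.   ]
 [ 0.     0.    -1.   ]]
```

```bash
python3 -m handwheel '[[1,[0,0,-0.04],0],[1,[0,0,-0.035],0],[1,[0,0,0],0],[1,[-0.059,-0.085,0],0],[1,[-0.059,-0.085,0],0],[1,[0,0,0],0],[1,[0,0,0.03],0],[1,[0,0,0.02],0],[1,[0,0,0.02],0],[1,[0,0,0.005],0]]' >/dev/null;python3 -m handwheel '[[1,[0,0,0],0],[1,[0,0,0],0],[1,[0,0,0],0],[1,[0,0,0],0]]'
python3 - <<'E'
from h import *
import cv2
f=[]
for _ in range(5):
    f.append(observe()['contact_force']);get_image("side")
print(np.mean(f,0),observe()['tool_pos'])
cv2.imwrite("pics/s5.png",cv2.resize(get_image("side")[150:265,170:290,::-1],None,fx=5,fy=5,interpolation=2))
E
```

```text
t: 13.25
tool_pos: [0.5246, 0.0974, 0.0605]
tool_rot: [3.094, 0.547, 0.001]
contact_force: [0.9, 0.1, 2.1]
gripper_width: 0.0001
grasp_force: 1.1
[1.29472434 0.09739901 2.30381258] [0.524623   0.09745063 0.06042508]
```

View pics/s5.png

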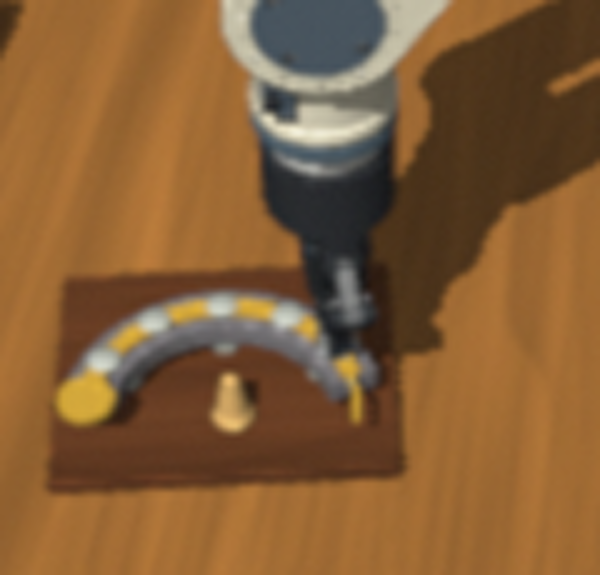

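The tip is on stud 5 (crop 340,345) at about 2.3 N, and the cone is still in place at (232,400). Lifting away.

```bash
python3 -m handwheel '[[1,[0,0,-0.04],0],[1,[0,0,-0.1],0],[1,[0,0,-0.2],0],[1,[0,0,-0.25],0],[1,[0,0,-0.25],0],[1,[0,0,-0.1],0],[1,[0,0,0],0],[1,[0,0,0],0],[1,[0,0,0],0],[1,[0,0,0],0]]'
python3 - <<'E'
from workcell import *
import cv2
cv2.imwrite("pics/end.png",cv2.resize(get_image("side")[100:300,130:370,::-1],None,fx=3,fy=3))
E
```

```text
t: 14.8
tool_pos: [0.5239, 0.0974, 0.2472]
tool_rot: [-3.094, -0.547, 0.003]
contact_force: [-0.4, 0.6, 0.5]
gripper_width: -0.0002
grasp_force: 0.0
```

View pics/end.png

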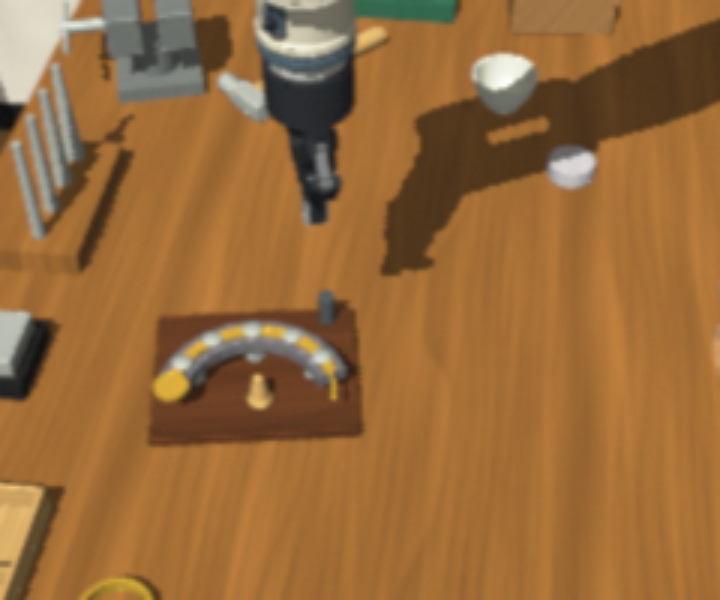

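The hand is clear, and the punch (326,307), cone (259,390), cup and tin stand undisturbed.

```bash
python3 -c "
from workcell import r
print(r.close_job())"
```

```text
the job is handed in; nothing more can be done
None
```

I touched all five studs in order from the disc end to the prong end, pressing about 5 mm (roughly 2 N), lifted the hand clear with nothing visibly disturbed in the last picture, and handed the job in; no verdict came back.

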